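# Gauge a culture-tube cap in the bench caliper

## Robot

A 6-joint arm with a two-finger parallel gripper is mounted at the origin on the work surface. World frame = base frame: x ahead of the robot, y to its left, z up, the work surface at z = 0. Lengths are in m, angles in rad, forces in N, time in s.
With the tool pointing down it reaches from about 0.3 to 0.75 m from the base axis. Payload 8.5 kg.
Tool frame: the origin (TCP) lies midway between the tips of the shut fingers; the grasp point (between the pads) lies 19 mm behind it; z points along the fingers, y is the direction in which the jaws open and shut (so a half turn about z gives the same grasp; the last joint's range is limited). The gripper opens to 85 mm and grips with 20 to 120 N. Pads are 22 mm wide; open, the fingers measure 114 mm over their backs; the gripper's body (76 mm by 85 mm) begins 54 mm behind the grasp point. The pads swing forward as they close: fully open they stand 13 mm farther back than shut.
Start: joints at [-1.454, 0.381, 1.297, -0, 1.464, -0.215], TCP at [0.179, -0.52, 0.231] pointing down, gripper open.
Joint ranges: [-3.11, 3.11], [-0.89, 2.33], [0.22, 2.48], [-1.42, 4.56], [0.17, 2.85], [-2.88, 2.88]. Speed limits (rad/s): [2.39, 2.39, 3.14, 3.14, 3.14, 3.14].

## Interface

Orientations are given as a rotation vector (axis times angle).
In Python, from cell import telemetry, eyes, job gives the robot as it stands.
- The arm moves only by the tool play_rows, never from a script. Its argument "plan" is a list that holds one entry, the list of rows, each a list of 5 numbers: the closure, from 0 (fully open) to 1 (shut), then the shift along the tool's x, y, z in m, then the turn about the tool's z in degrees. In form: [[[fingers, dx, dy, dz, twist], ...]]. A call has 1 to 10 rows; each row shifts and turns the pose as measured when the row begins, along the tool's axes as they then stand; what a row does not reach is not made up. A row lasts 1/8 s, in which the tool goes at most 62.5 mm and 10.7 degrees, less where a joint would pass 70% of its speed; a pose out of reach is approached as far as the arm can. A call is refused whole if a number of a shift passes 0.0625 or a number of a turn 10.7, either way. A call with a gripper value outside its range is refused whole. The fingers move at their own pace and stop on an object; the grip force is fixed at half the most. Time passes only in rows, so rows that do not move let the fingers close. It gives the time, the measured TCP pose, the force and the opening at its end, in the units of the state.
- telemetry.read_state(): the state, without advancing time (a new reading comes with each control period).
- eyes.camera(name): name is "scene" or "top" or "wrist"; returns the picture (400x640x3 uint8, blue, green, red); there is no depth.
- eyes.get_calibration(name): a dict with "intrinsics" (3x3 intrinsics, pixels), "world_from_camera" (4x4, takes a point from camera to world coordinates). Camera axes: x right, y down, z forward; pixel columns grow to the right and rows downward; lengths in m; the calibration is good to about 2 mm. A picture is of the moment at which its call begins: read the wrist's pose just before it. get_calibration takes no time and is no camera call; for the wrist camera it gives the pose at the moment of the call.
- job.sign_off(): hands the job in, once; it reports no verdict.
The state is a dict: "time_s": time; "joints": joint angles; "qvel": joint speeds; "joint_efforts": joint torques, N m; "ee_pos": TCP position; "tcp_rot": TCP orientation; "ft_force": force on the tool from outside, world axes, zero at the start; "torque": the same for the moment, N m; "opening": finger opening in m.
Only numpy, scipy, OpenCV 4.12 (cv2) and the standard library are available. Lean on these libraries where they do the work, as an engineer would, in place of code of your own. Each camera call takes 0.05 s, during which the arm holds its last target.

## Task

Check the wider of the two aluminium tube caps in the bench caliper: stand it upright on the caliper's plate between the sliding jaw and the sprung anvil, then slide the jaw shut on it until the anvil gives and its pointer rests between the two lines on the gauge head. Do not jam the anvil against its stop. Leave the jaw closed on the cap, and leave the narrow cap, the dish and the jar where they stand.

Things in the scene. Friction and masses are not known exactly. Their poses are not given: they have to be found in the camera images.
- caliper: Bench caliper, fixed. Origin: centre of the underside of its grey base plate, 130 (x) x 280 (y) x 12 mm thick; the cap stands on its top, at z = 12 mm. In this frame: the steel beam runs along y at x = 37..55 mm, top 34 mm high. The dark gauge head, 40 mm tall on the plate (top 52 mm high), fills x = -56..36, y = -107..-61 mm. The anvil stands out of it to +y; the jaw faces it from +y.
- spot (a point): Where to stand the cap: on the plate's top surface, at (-25, -12, 12) mm in the caliper's frame, on the anvil's centre line and 38 mm from the face of the unpressed anvil. Axes as the caliper's. Anywhere clear between the jaws will do, if the cap is within 10 mm in x of the anvil's centre line.
- anvil_face (a point): Centre of the anvil's flat face (30 mm wide in x, 26 mm tall), which looks to the caliper's +y; unpressed at (-25, -50, 32) mm in the caliper's frame. It moves with the anvil.
- anvil (a joint): How far the sprung anvil is pushed in, towards the caliper's -y: 0 = out, 0.011 m = hard against its stop. Light spring: 0.5 N to start, then 0.45 N per mm. A pointer on the gauge head's top moves with it; the first line is at 0.003 m, the second at 0.008 m, between them is correct (about 2 to 4 N). 
- jaw (a joint): Sliding jaw: distance in m from the face of the unpressed anvil to the jaw's flat face. It opens towards the caliper's +y, range 0 to 0.095; smaller is more closed. It takes about 8 N to slide (friction) and stays where it is left, also against the anvil's spring. With the 36 mm cap between, it touches both faces at 0.036, and each mm less pushes the anvil in 1 mm.
- jaw_tab (a point): Centre of the top face of the jaw's dark upright finger tab, 89 mm above the bench; at (46, q - 25, 89) mm in the caliper's frame at jaw value q (mm). The tab, 30 mm (x) x 14 mm (y), rises 40 mm from the jaw's carriage. Pinch it from above along y, or push it. The steel blade reaches forward from the carriage to x = -70 mm, 17..47 mm high, its face 25 mm to the -y side of this point.
- cap_wide: The cap to be gauged: plain aluminium cylinder with closed top, 36 mm in diameter, 42 mm tall, about 50 g. Origin: centre of its underside, z up. It stands upright on the bench.
- cap_narrow: The other cap, alike but 24 mm in diameter, 42 mm tall; not to be moved. Origin: centre of its underside.
- dish: Closed culture dish, amber with a clear lid, 94 mm in diameter, 16 mm high, loose on the bench. Origin: centre of its underside. Leave alone.
- bottle: Small amber jar with black cap, 54 mm in diameter, 100 mm high, loose. Origin: centre of its underside. Leave alone.
Things that resemble listed ones, but are neither listed nor needed, are in the scene too. Leave any green look-alike of the cap_wide alone.

How it is judged:
By the outcome, as a careful person would: the job done as asked, in the order asked, and still so for the second after the job is handed in, with the robot touching nothing.
It also fails if it takes over 48 s, if anything falls off the work surface, if the arm or the gripper's body presses on something with over 40 N, if the wrist force passes 120 N, or if a joint passes its speed limit or range.

## Working session

There is one attempt and no reset: what is moved stays moved. The work goes in short steps, Python scripts to look and compute and a tool call to move; the robot and the scene stay as the last step left them, time stands still between calls to the robot, and variables do not carry over. Pictures are saved under pics/ and viewed, and the job is handed in when it is done.

Besides the shell and the picture viewer there is one more tool, called after ">>>" by a JSON object that holds its "op" and its "data". play_rows: Moves the arm, as the interface text tells. Its arguments: {"type":"object","properties":{"plan":{"type":"array","items":{"type":"array","items":{"type":"array","items":{"type":"number"}}}}},"required":["plan"]}

```bash
mkdir -p pics; ls
cat > h.py <<'E'
import numpy as np, cv2
from cell import telemetry, eyes, job
def pix2plane(cal,u,v,z):
    K=np.array(cal["intrinsics"]);T=np.array(cal["world_from_camera"])
    d=T[:3,:3]@np.linalg.solve(K,[u,v,1.0]);o=T[:3,3]
    return o+d*(z-o[2])/d[2]
def proj(cal,p):
    K=np.array(cal["intrinsics"]);T=np.linalg.inv(np.array(cal["world_from_camera"]))
    q=K@(T[:3,:3]@np.array(p)+T[:3,3]);return q[:2]/q[2]
E
python3 - <<'E'
from h import *
for n in ["scene","top","wrist"]:
    im=eyes.camera(n);cv2.imwrite(f"pics/{n}0.png",im)
    c=eyes.get_calibration(n);print(n,np.round(c["intrinsics"],1).tolist(),np.round(c["world_from_camera"],3).tolist())
print(telemetry.read_state())
E
```

```text
pics
scene [[438.8, 0.0, 312.9], [0.0, 438.8, 194.0], [0.0, 0.0, 1.0]] [[0.715, 0.375, -0.591, 1.202], [0.7, -0.386, 0.601, -0.555], [-0.003, -0.843, -0.538, 0.629], [0.0, 0.0, 0.0, 1.0]]
top [[430.3, 0.0, 325.0], [0.0, 430.3, 201.4], [0.0, 0.0, 1.0]] [[0.028, -0.994, 0.107, 0.492], [-1.0, -0.027, 0.013, 0.048], [-0.01, -0.108, -0.994, 1.162], [0.0, 0.0, 0.0, 1.0]]
wrist [[300.7, 0.0, 322.6], [0.0, 300.7, 189.5], [0.0, 0.0, 1.0]] [[0.326, -0.908, -0.264, 0.246], [-0.945, -0.313, -0.091, -0.497], [-0.0, 0.279, -0.96, 0.374], [0.0, 0.0, 0.0, 1.0]]
{'time_s': 0.15, 'joints': array([-1.45430806e+00,  3.81057238e-01,  1.29800474e+00, -4.30949908e-06,
        1.46358969e+00, -2.15300235e-01]), 'qvel': array([ 0.00217266,  0.00017607, -0.00132534, -0.00050273,  0.00052058,
        0.00129813]), 'joint_efforts': array([ 1.15981027e-03, -4.48625815e+01, -2.31344318e+01, -2.82198871e-04,
        3.83671664e-03, -2.07569258e-06]), 'ee_pos': array([ 0.17912616, -0.51979615,  0.23087264]), 'tcp_rot': array([-3.09741844e+00, -5.18610946e-01, -7.54064904e-05]), 'ft_force': array([-0.03422899,  0.46603466,  0.1457867 ]), 'torque': array([ 0.03820175, -0.03871796, -0.00863021]), 'opening': 0.08553716503090403}
```

View pics/top0.png

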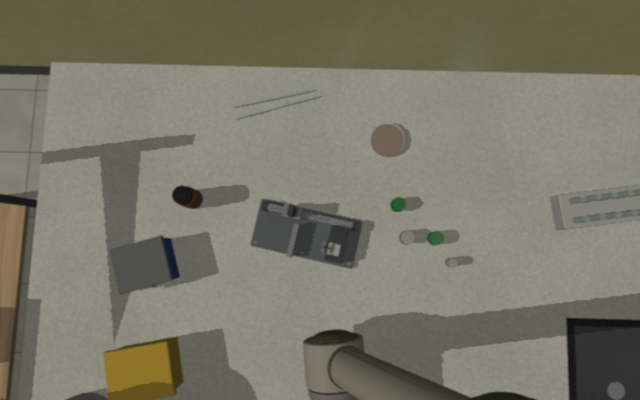

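View pics/scene0.png

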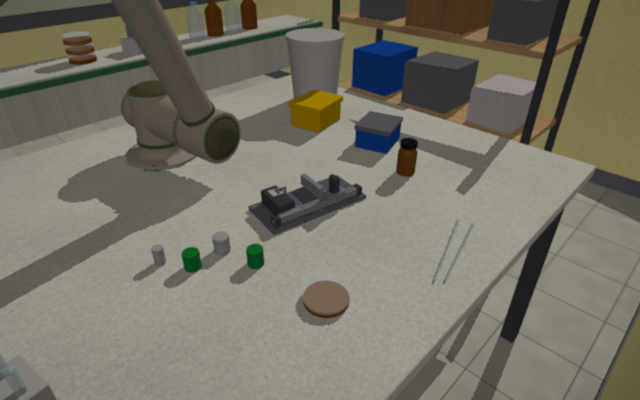

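View pics/wrist0.png

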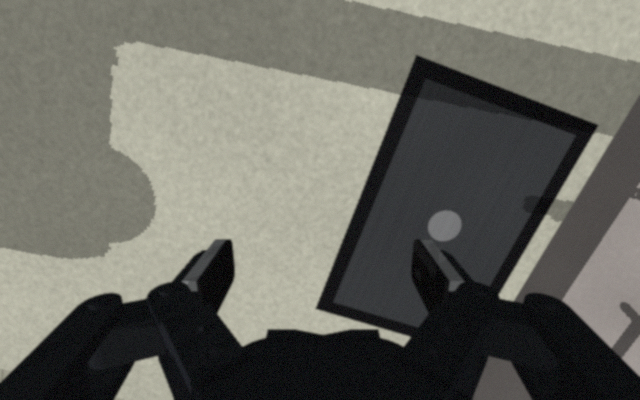

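Run:
```python
from h import *
im=cv2.imread("pics/top0.png")
a=cv2.resize(im[190:280,240:480],None,fx=3.3,fy=3.3,interpolation=cv2.INTER_CUBIC)
cv2.imwrite("pics/topcrop.png",a)
im=cv2.imread("pics/scene0.png")
a=cv2.resize(im[165:280,140:380],None,fx=3.3,fy=3.3,interpolation=cv2.INTER_CUBIC)
cv2.imwrite("pics/scenecrop.png",a)
```

```text
(no output)
```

View pics/topcrop.png

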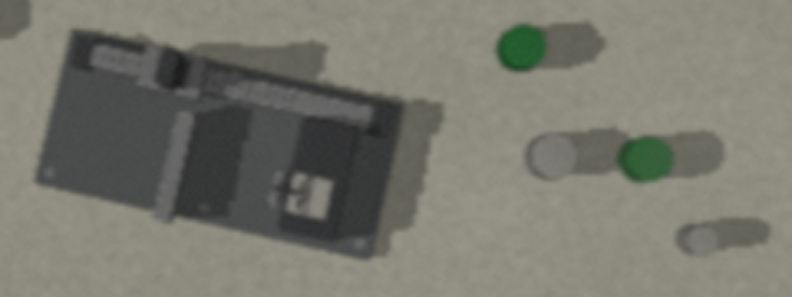

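View pics/scenecrop.png

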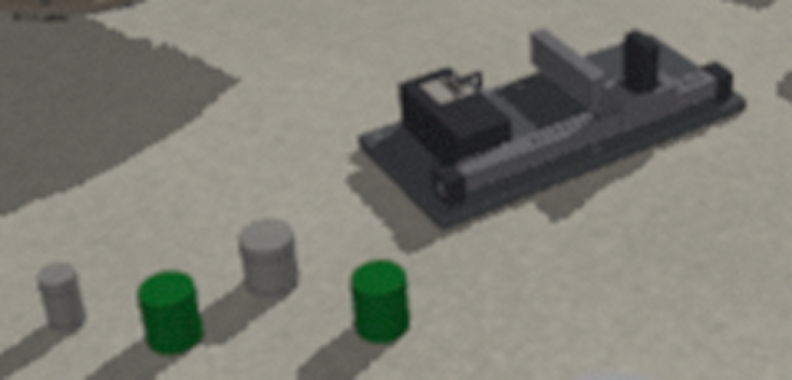

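The top crop shows the wide aluminium cap at full-image pixel (406,237), the narrow one at (452,262), and green look-alikes at (398,204) and (435,238). I choose (406,237): it is bare aluminium and the wider of the two. The caliper is at about (306,233), with its gauge head on the right.

Run:
```python
from h import *
c=eyes.get_calibration("top")
im=cv2.imread("pics/top0.png")
f=lambda x,y:(240+x/3.3-.35,190+y/3.3-.35)
P=[pix2plane(c,*f(*p),0.012)[:2] for p in [(75,32),(403,100),(370,258),(38,183)]]
P=np.array(P);print(P.round(4).tolist())
print("sides",[np.linalg.norm(P[i]-P[(i+1)%4]).round(4) for i in range(4)], "ctr",P.mean(0))
d=(P[0]-P[1]+P[3]-P[2]);print("yaxis yaw of caliper",np.degrees(np.arctan2(d[1],d[0]))-90)
for n,p in dict(wide=(553,155),g1=(522,47),g2=(646,158),narrow=(703,239)).items():
    print(n,pix2plane(c,*f(*p),0.042)[:2].round(4))
c2=eyes.get_calibration("scene")
for n,p in dict(wide=(267,240),narrow=(58,275)).items():
    print(n,pix2plane(c2,140+p[0]/3.3-.35,165+p[1]/3.3-.35,0.042)[:2].round(4))
s=telemetry.read_state();from scipy.spatial.transform import Rotation as R
print(R.from_rotvec(s["tcp_rot"]).as_matrix().round(3))
W=np.array(eyes.get_calibration("wrist")["world_from_camera"])
T=np.eye(4);T[:3,:3]=R.from_rotvec(s["tcp_rot"]).as_matrix();T[:3,3]=s["ee_pos"]
print((np.linalg.inv(T)@W).round(3))
```

```text
[[0.6179, 0.232], [0.5696, -0.0364], [0.4422, -0.0124], [0.4945, 0.2566]]
sides [np.float64(0.2727), np.float64(0.1296), np.float64(0.274), np.float64(0.1258)] ctr [0.53106445 0.10994678]
yaxis yaw of caliper -10.601864095982918
wide [ 0.5276 -0.1526]
g1 [ 0.6121 -0.1275]
g2 [ 0.5272 -0.2253]
narrow [ 0.4655 -0.2696]
wide [ 0.5356 -0.1613]
narrow [ 0.4701 -0.2747]
[[ 0.945  0.326 -0.   ]
 [ 0.326 -0.945  0.001]
 [ 0.    -0.001 -1.   ]]
[[ 0.    -0.96  -0.279  0.071]
 [ 1.     0.     0.001  0.   ]
 [-0.001 -0.279  0.96  -0.143]
 [ 0.     0.     0.     1.   ]]
```

>>> {"op": "play_rows", "data": {"plan": [[[0,0.03,-0.015,0,-10],[0,0.03,0,0,-10],[0,0.03,0,0,-10],[0,0.03,0,0,-10],[0,0.03,0.0,0,-10],[0,0.03,0,0,-10],[0,0,0,0,0]]]}}

```text
time_s: 1.02
ee_pos: [0.2991, -0.3803, 0.2292]
tcp_rot: [-2.387, -2.035, -0.004]
ft_force: [-0.1, -0.0, -0.0]
opening: 0.0855
```

```bash
cat >> h.py <<'E'
from scipy.spatial.transform import Rotation as R
def rel(p,yaw=None):
    s=telemetry.read_state();M=R.from_rotvec(s["tcp_rot"]).as_matrix()
    d=M.T@(np.array(p)-s["ee_pos"]);y=np.degrees(np.arctan2(M[1,0],M[0,0]))
    print("t",round(s["time_s"],2),"tcp",s["ee_pos"].round(4),"yaw",y.round(2),"open",round(s["opening"],4),"F",s["ft_force"].round(1),"move",d.round(4), "twist",None if yaw is None else round(y-yaw,2))
E
python3 -c "
from h import *
rel([.53,-.157,.231],79.4)
c=eyes.get_calibration('top');f=lambda x,y:(240+x/3.3-.35,190+y/3.3-.35)
p=pix2plane(c,*f(172,68),.089);print(p)
a=np.radians(-10.6);o=np.array([.531,.11]);print(np.array([[np.cos(a),np.sin(a)],[-np.sin(a),np.cos(a)]])@(p[:2]-o))
"
```

```text
t 1.02 tcp [ 0.2991 -0.3803  0.2292] yaw 80.9 open 0.0855 F [-0.1 -0.  -0. ] move [ 0.257   0.1926 -0.001 ] twist 1.5
[0.58397773 0.14476488 0.089     ]
[0.04567863 0.04391696]
```

>>> {"op": "play_rows", "data": {"plan": [[[0,0.05,0.035,0,1.5],[0,0.05,0.04,0,0],[0,0.05,0.04,0,0],[0,0.05,0.04,0,0],[0,0.04,0.03,0,0],[0,0,0,0,0]]]}}

```text
time_s: 1.78
ee_pos: [0.5287, -0.1819, 0.2284]
tcp_rot: [-2.437, -1.978, -0.001]
ft_force: [-0.8, -0.4, 0.4]
opening: 0.0853
```

```bash
python3 -c "
from h import *
rel([.53,-.157,.231],79.4)
cv2.imwrite('pics/w1.png',eyes.camera('wrist'))
c=eyes.get_calibration('wrist');print(np.array(c['world_from_camera']).round(4))
for p in [(.53,-.153,.042),(.535,-.161,.042)]: print(proj(c,p))
"
```

```text
t 1.77 tcp [ 0.5287 -0.1819  0.2284] yaw 78.14 open 0.0853 F [-0.8 -0.4  0.4] move [ 0.0246 -0.0039 -0.0025] twist -1.26
[[ 0.9784 -0.198  -0.0589  0.5426]
 [-0.2066 -0.9401 -0.2711 -0.1142]
 [-0.0017  0.2774 -0.9607  0.3718]
 [ 0.      0.      0.      1.    ]]
[319.16668145 141.3848116 ]
[325.15108407 147.60995749]
```

View pics/w1.png

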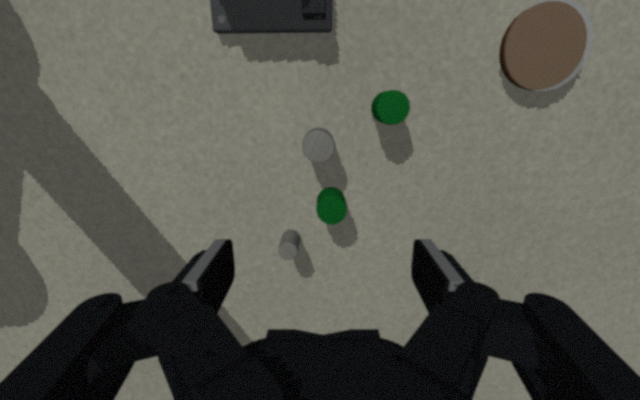

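```bash
python3 -c "
from h import *
im=cv2.imread('pics/w1.png')
a=cv2.resize(im[110:210,260:390],None,fx=5,fy=5,interpolation=cv2.INTER_CUBIC)
cv2.imwrite('pics/w1c.png',cv2.convertScaleAbs(a,alpha=1.6))
"
```

```text
(no output)
```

View pics/w1c.png

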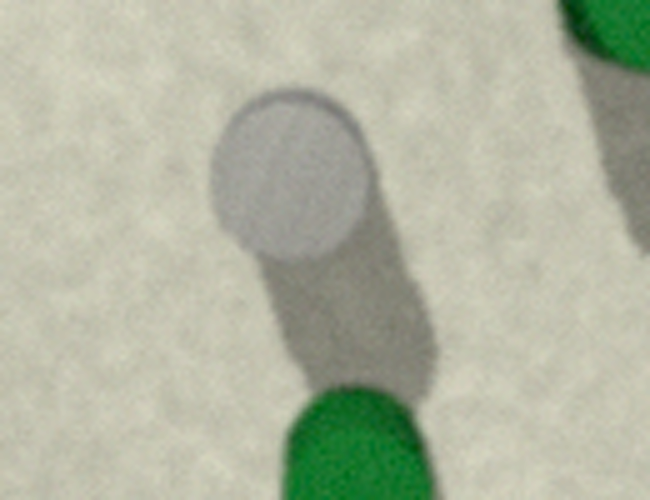

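```bash
python3 -c "
from h import *
c=eyes.get_calibration('wrist')
p=pix2plane(c,318,145.7,.042);print(p,[np.linalg.norm(pix2plane(c,302,145.7,.042)-pix2plane(c,334.2,145.7,.042))])
print(pix2plane(c,216,31,.012),pix2plane(c,331,31,.012))
rel([p[0],p[1],.1],79.4)
im=cv2.imread('pics/w1.png')
a=cv2.resize(im[0:60,190:350],None,fx=5,fy=5,interpolation=cv2.INTER_CUBIC)
cv2.imwrite('pics/w1d.png',cv2.convertScaleAbs(a,alpha=1.8))
"
```

```text
[ 0.5277634 -0.1573343  0.042    ] [np.float64(0.035271450466999775)]
[ 0.44459856 -0.01739153  0.012     ] [ 0.56625512 -0.04312664  0.012     ]
t 1.82 tcp [ 0.5277 -0.183   0.2284] yaw 78.06 open 0.0854 F [-0.7  0.1 -0.2] move [ 0.0248 -0.005   0.1285] twist -1.34
```

View pics/w1d.png

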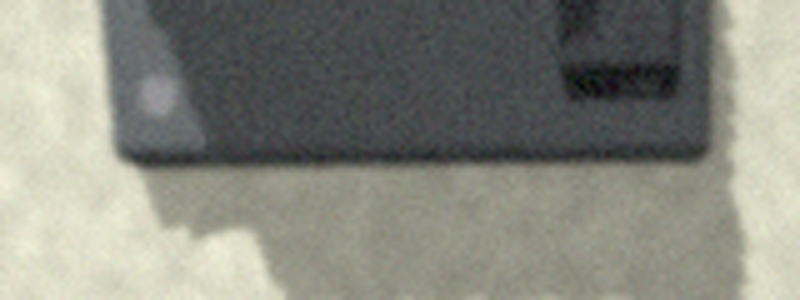

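>>> {"op": "play_rows", "data": {"plan": [[[0.25,0.0248,-0.005,0.03,0],[0.25,0,0,0.045,0],[0.25,0,0,0.045,0],[0.25,0,0,0.0,0],[0.25,0,0,0,0]]]}}

```text
time_s: 2.45
ee_pos: [0.5262, -0.1645, 0.108]
tcp_rot: [2.453, 1.96, 0.001]
ft_force: [-0.2, -0.4, -0.7]
opening: 0.064
```

```bash
python3 -c "
from h import *
rel([.5278,-.1573,.01],78.1)
cv2.imwrite('pics/w2.png',eyes.camera('wrist'))
c=eyes.get_calibration('wrist')
print(proj(c,[.5278,-.1573,.042]))
"
```

```text
t 2.45 tcp [ 0.5262 -0.1645  0.108 ] yaw 77.27 open 0.064 F [-0.2 -0.4 -0.7] move [ 0.0074 -0.0002  0.0979] twist -0.83
[322.30490939 192.90637187]
```

View pics/w2.png

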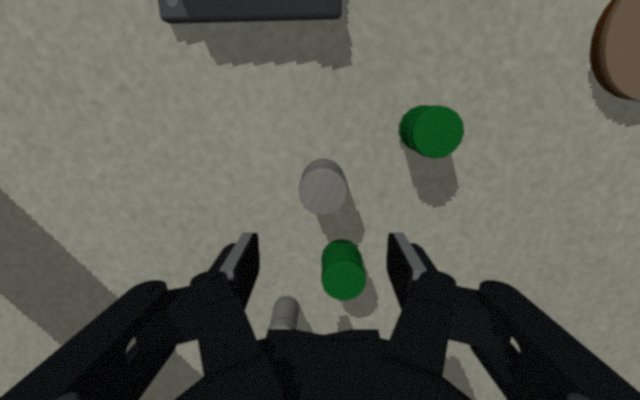

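The wide cap's top disc is at (322,189), centred between the fingers in x and 4 px (about 2–3 mm) beyond the predicted point, so I add that to the approach.

>>> {"op": "play_rows", "data": {"plan": [[[0.25,0.009,0,0.035,1],[0.25,0,0,0.035,0],[0.25,0,0,0.025,0],[0.25,0,0,0,0]]]}}

```text
time_s: 3.0
ee_pos: [0.5325, -0.1593, 0.0181]
tcp_rot: [2.462, 1.927, 0.009]
ft_force: [1.0, -0.1, 0.2]
opening: 0.0638
```

```bash
python3 -c "
from h import *
rel([.5278,-.1555,.01],78.1)
cv2.imwrite('pics/w3.png',eyes.camera('wrist'))
"
```

```text
t 3.0 tcp [ 0.5325 -0.1593  0.0181] yaw 76.09 open 0.0638 F [ 1.  -0.1  0.2] move [ 0.0026 -0.0056  0.008 ] twist -2.01
```

View pics/w3.png

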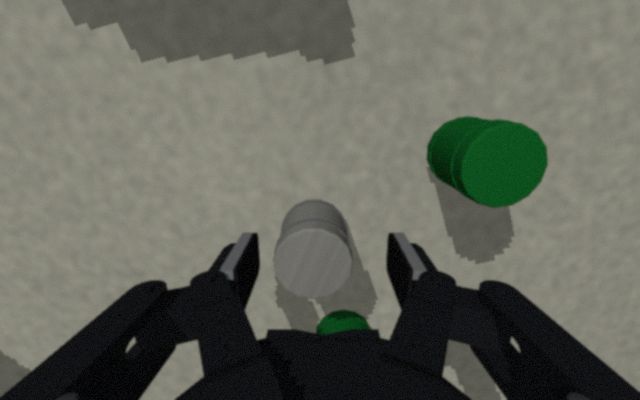

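>>> {"op": "play_rows", "data": {"plan": [[[0.25,0.003,-0.0055,0.006,-2],[0.25,0,0,0,0]]]}}

```text
time_s: 3.3
ee_pos: [0.5295, -0.156, 0.0156]
tcp_rot: [2.42, 1.968, 0.013]
ft_force: [-0.3, -0.8, 0.7]
opening: 0.064
```

```bash
python3 -c "
from h import *
rel([.5278,-.1555,.01],78.1)
cv2.imwrite('pics/w4.png',eyes.camera('wrist'))
c=eyes.get_calibration('wrist');print(proj(c,[.5278,-.1555,.042]))
"
```

```text
t 3.3 tcp [ 0.5295 -0.156   0.0156] yaw 78.23 open 0.064 F [-0.3 -0.8  0.7] move [ 0.0001 -0.0019  0.0055] twist 0.13
[318.53932432 269.44782346]
```

View pics/w4.png

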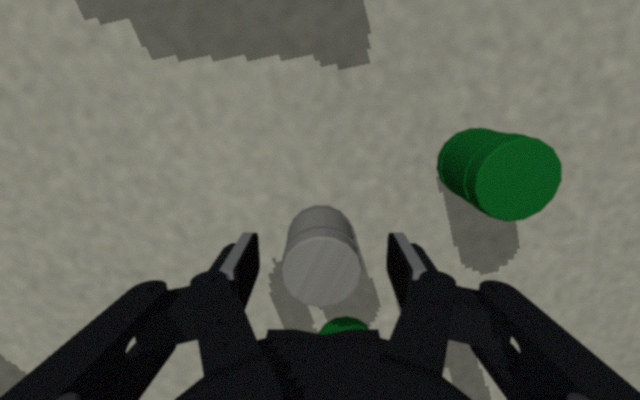

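>>> {"op": "play_rows", "data": {"plan": [[[0.25,0,0,0.005,0],[0.5,0,0,0,0],[0.8,0,0,0,0],[0.8,0,0,0,0],[0.8,0,0,0,0]]]}}

```text
time_s: 3.98
ee_pos: [0.5305, -0.1566, 0.0119]
tcp_rot: [2.419, 1.966, 0.014]
ft_force: [0.9, 0.7, -0.4]
opening: 0.0343
```

```bash
python3 -c "
from h import *
rel([.5278,-.1555,.01],78.1)
"
```

```text
t 3.98 tcp [ 0.5305 -0.1566  0.0119] yaw 78.2 open 0.0343 F [ 0.9  0.7 -0.4] move [ 0.0005 -0.0029  0.0018] twist 0.1
```

>>> {"op": "play_rows", "data": {"plan": [[[0.8,0,0,-0.04,0],[0.8,0,0,-0.06,0],[0.8,0,0,-0.06,0],[0.8,0.05,0,-0.03,0],[0.8,0.05,0,0,0],[0.8,0.05,0,0,0],[0.8,0.03,0,0,0],[0.8,0,0,0,0]]]}}

```text
time_s: 4.97
ee_pos: [0.5642, 0.0267, 0.2061]
tcp_rot: [2.423, 1.964, 0.016]
ft_force: [1.0, -0.5, 0.1]
opening: 0.0345
```

```bash
python3 -c "
from h import *
rel([.505,.1015,.1],78.1)
cv2.imwrite('pics/w5.png',eyes.camera('wrist'))
c=eyes.get_calibration('wrist');print(np.array(c['world_from_camera'])[:3,3])
cv2.imwrite('pics/top5.png',eyes.camera('top'))
"
```

```text
t 4.97 tcp [0.5642 0.0267 0.2061] yaw 78.06 open 0.0345 F [ 1.  -0.5  0.1] move [ 0.0616 -0.076   0.1039] twist -0.04
[0.57564988 0.09656402 0.34874936]
```

View pics/w5.png

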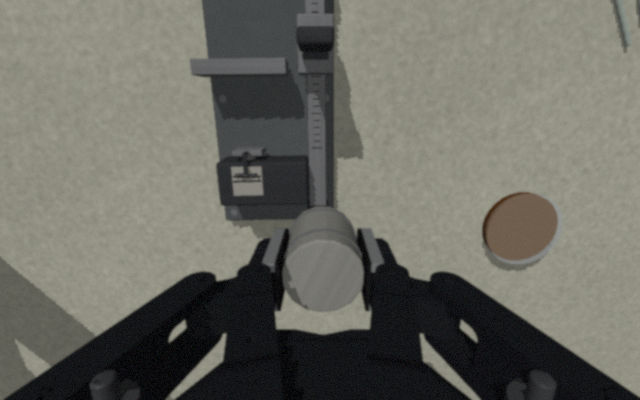

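```bash
python3 -c "
from h import *
im=cv2.imread('pics/w5.png')
a=cv2.resize(im[0:235,185:345],None,fx=2.5*1.0,fy=2.5,interpolation=cv2.INTER_CUBIC)
cv2.imwrite('pics/w5c.png',cv2.convertScaleAbs(a,alpha=1.9,beta=10))
"
```

```text
(no output)
```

View pics/w5c.png

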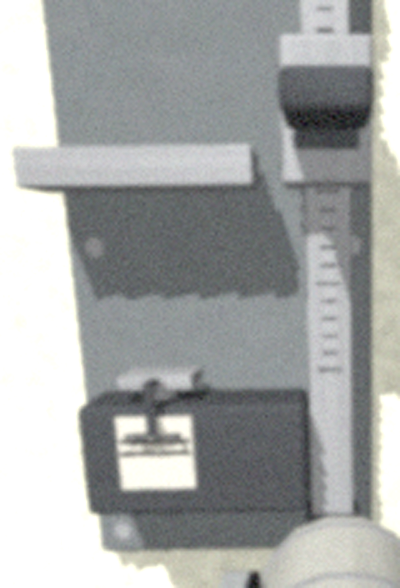

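```bash
python3 -c "
from h import *
c=eyes.get_calibration('wrist')
f=lambda x,y:(185+x/2.5-.3,y/2.5-.3)
C={'TL':((82,410),(-56,-61),.052),'TR':((306,408),(36,-61),.052),'BR':((307,513),(36,-107),.052),'BL':((89,511),(-56,-107),.052),
'pBL':((103,548),(-65,-140),.012)}
A=[];B=[]
for n,(p,l,z) in C.items():
    w=pix2plane(c,*f(*p),z);print(n,w.round(4));A.append(l);B.append(w[:2])
A=np.array(A)/1000;B=np.array(B)
am,bm=A.mean(0),B.mean(0);H=(A-am).T@(B-bm);U,S,Vt=np.linalg.svd(H);Rm=Vt.T@U.T
t=bm-Rm@am;print('yaw',np.degrees(np.arctan2(Rm[1,0],Rm[0,0])),'origin',t,'res mm',((A@Rm.T+t-B)*1000).round(1).tolist())
print('spot',Rm@[-.025,-.012]+t)
# tab top face (front/back edges) & blade top
for n,p,z in [('tab back L',(281,67),.089),('tab back R',(371,67),.089),('blade face L',(15,184),.047),('blade face R',(250,184),.047)]:
    w=pix2plane(c,*f(*p),z)[:2];print(n,w.round(4),'local',(Rm.T@(w-t)).round(4))
"
```

```text
TL [0.4678 0.0563 0.052 ]
TR [0.555 0.038 0.052]
BR [ 0.5455 -0.0056  0.052 ]
BL [0.4576 0.0149 0.052 ]
pBL [ 0.4425 -0.0154  0.012 ]
yaw -12.639342189886827 origin [0.53499495 0.10592927] res mm [[-0.8, 2.4], [1.7, 0.5], [1.2, -0.8], [-0.6, -1.1], [-1.5, -1.1]]
spot [0.50797502 0.09969041]
tab back L [0.574  0.1516] local [0.0281 0.0531]
tab back R [0.6014 0.1459] local [0.056  0.0535]
blade face L [0.468  0.1427] local [-0.0734  0.0212]
blade face R [0.5533 0.1247] local [0.0137 0.0223]
```

>>> {"op": "play_rows", "data": {"plan": [[[0.8,0.031,-0.038,0,0],[0.8,0.031,-0.038,0,0],[0.8,0,0,0.04,0],[0.8,0,0,0.04,0],[0.8,0,0,0,0],[0.8,0,0,0,0]]]}}

```text
time_s: 5.82
ee_pos: [0.5044, 0.0957, 0.1238]
tcp_rot: [2.432, 1.948, 0.019]
ft_force: [-0.4, 0.3, -1.2]
opening: 0.0346
```

```bash
python3 -c "
from h import *
rel([.5055,.1005,.024],78)
cv2.imwrite('pics/w6.png',eyes.camera('wrist'))
cv2.imwrite('pics/s6.png',eyes.camera('scene'))
im=eyes.camera('top');cv2.imwrite('pics/t6.png',cv2.resize(im[180:290,230:400],None,fx=4,fy=4,interpolation=2))
"
```

```text
t 5.83 tcp [0.5044 0.0957 0.1238] yaw 77.38 open 0.0346 F [-0.4  0.3 -1.2] move [ 0.0057 -0.0027  0.0997] twist -0.62
```

View pics/w6.png

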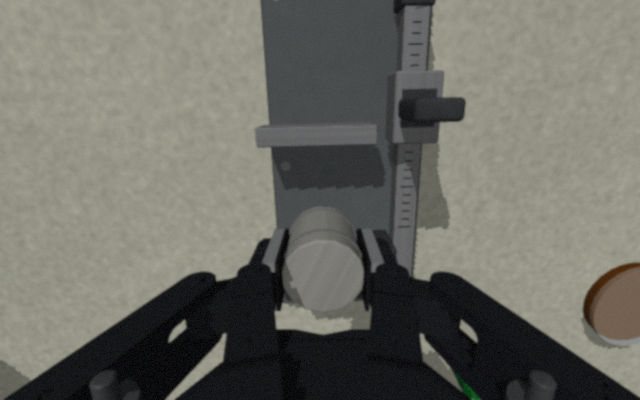

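View pics/t6.png

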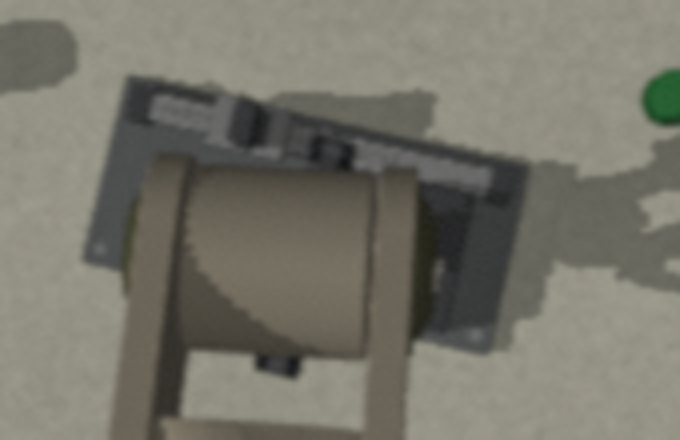

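```bash
python3 -c "
from h import *
c=eyes.get_calibration('wrist')
a=np.radians(-12);Rm=np.array([[np.cos(a),-np.sin(a)],[np.sin(a),np.cos(a)]]);t=np.array([.5325,.107])
for n,p,z in [('bladeface L (-70)',(258,147),.047),('blade face R',(377,143),.047),('tabtop L-ish(31)',(414,98),.089),('tabtop front R (61)',(464,120),.089),('tab back R',(465,97),.089),('plate far left?',(262,0),.012),('plate left (-65)',(277,200),.012),('beam R (55)',(432,0),.034),('beam L37',(394,230),.034)]:
    w=pix2plane(c,*p,z)[:2];print(n,w.round(4),'local',(Rm.T@(w-t)*1000).round(1))
print(Rm.T@(telemetry.read_state()['ee_pos'][:2]-t))
"
```

```text
bladeface L (-70) [0.4692 0.1437] local [-69.6  22.7]
blade face R [0.5544 0.1273] local [17.2 24.4]
tabtop L-ish(31) [0.572  0.1555] local [28.5 55.6]
tabtop front R (61) [0.5991 0.1368] local [58.9 43. ]
tab back R [0.6007 0.1496] local [57.9 55.9]
plate far left? [0.4947 0.2441] local [-65.5 126.2]
plate left (-65) [0.465  0.0908] local [-62.7 -29.8]
beam R (55) [0.6099 0.2131] local [ 53.7 119.9]
beam L37 [0.5586 0.0491] local [ 37.5 -51.2]
[-0.02537904 -0.01654083]
```

View pics/s6.png

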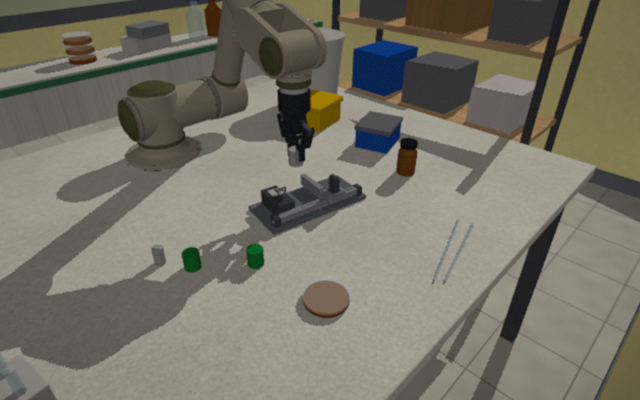

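>>> {"op": "play_rows", "data": {"plan": [[[0.8,0.005,0,0.03,-0.6],[0.8,0,0,0.03,0],[0.8,0,0,0.025,0],[0.8,0,0,0,0]]]}}

```text
time_s: 6.48
ee_pos: [0.5109, 0.0996, 0.041]
tcp_rot: [2.416, 1.957, 0.03]
ft_force: [0.0, 0.4, -0.5]
opening: 0.0344
```

```bash
python3 -c "
from h import *
rel([.5055,.1005,.024],78)
cv2.imwrite('pics/w7.png',eyes.camera('wrist'))
"
```

```text
t 6.47 tcp [0.5109 0.0996 0.041 ] yaw 78.01 open 0.0344 F [ 0.   0.4 -0.5] move [-0.0001 -0.0061  0.0168] twist 0.01
```

View pics/w7.png

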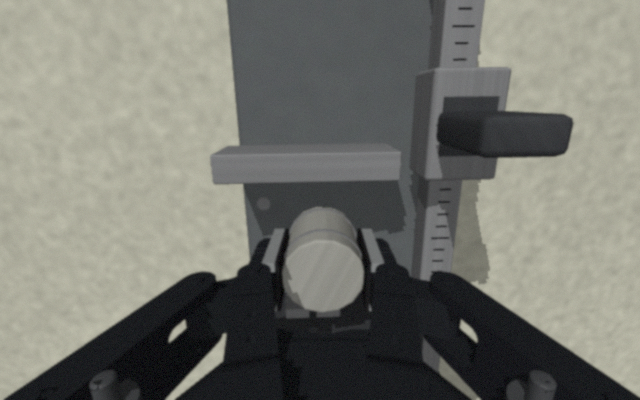

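>>> {"op": "play_rows", "data": {"plan": [[[0.8,0,-0.006,0.011,0],[0.8,0,0,0.003,0],[0.8,0,0,0,0]]]}}

```text
time_s: 6.9
ee_pos: [0.5071, 0.1007, 0.0296]
tcp_rot: [2.412, 1.954, 0.038]
ft_force: [0.4, 0.0, 0.1]
opening: 0.0345
```

```bash
python3 -c "
from h import *
rel([.5055,.1005,.024],78)
"
```

```text
t 6.9 tcp [0.5071 0.1007 0.0296] yaw 78.02 open 0.0345 F [0.4 0.  0.1] move [-0.0006 -0.0018  0.0055] twist 0.02
```

>>> {"op": "play_rows", "data": {"plan": [[[0.8,0,-0.001,0.004,0],[0.8,0,0,0.0015,0],[0.8,0,0,0.001,0]]]}}

```text
time_s: 7.28
ee_pos: [0.5068, 0.1009, 0.0239]
tcp_rot: [2.411, 1.954, 0.04]
ft_force: [-5.4, 0.7, 19.4]
opening: 0.0346
```

```bash
python3 -c "
from h import *
rel([.5055,.1005,.024],78)
"
```

```text
t 7.28 tcp [0.5068 0.1009 0.0239] yaw 78.03 open 0.0346 F [-5.4  0.7 19.4] move [-0.0007 -0.0011 -0.0001] twist 0.03
```

>>> {"op": "play_rows", "data": {"plan": [[[0.8,0,0,-0.0005,0],[0.45,0,0,0,0],[0.3,0,0,0,0],[0.3,0,0,0,0],[0.3,0,0,-0.02,0],[0.3,0,0,-0.04,0],[0.3,0,0,-0.05,0],[0.5,0,0,-0.03,0],[0.8,0,0,0,0]]]}}

```text
time_s: 8.4
ee_pos: [0.5004, 0.1027, 0.1679]
tcp_rot: [2.412, 1.954, 0.038]
ft_force: [-0.2, -0.0, -0.4]
opening: 0.026
```

```bash
python3 -c "
from h import *
rel([.5055,.1005,.024],78)
cv2.imwrite('pics/w8.png',eyes.camera('wrist'))
"
```

```text
t 8.4 tcp [0.5004 0.1027 0.1679] yaw 78.01 open 0.026 F [-0.2 -0.  -0.4] move [-0.0005 -0.001   0.144 ] twist 0.01
```

View pics/w8.png

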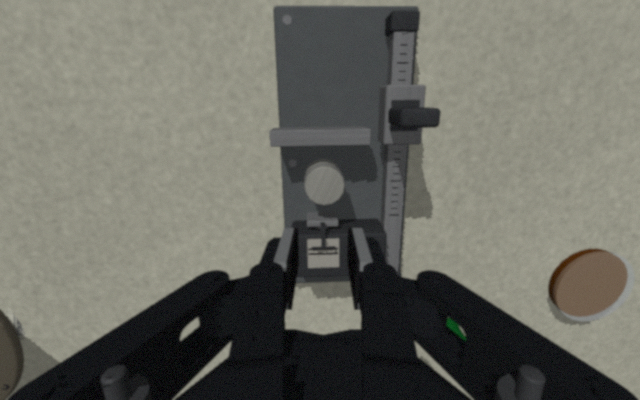

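Cap stands upright at (324,184), in line with the anvil at (323,224). Next I move behind the tab with the fingers shut and push.

```bash
python3 -c "
from h import *
rel([.5941,.1757,.058],78)
"
```

```text
t 8.45 tcp [0.4998 0.1027 0.1665] yaw 78.01 open 0.0179 F [ 0.9  0.  -0.4] move [0.0915 0.0724 0.1112] twist 0.01
```

>>> {"op": "play_rows", "data": {"plan": [[[1,0.045,0.03,0,0],[1,0.045,0.03,0,0],[1,0.01,0.02,0,0],[1,0,0,0.03,0],[1,0,0,0.03,0],[1,0,0,0,0]]]}}

```text
time_s: 9.2
ee_pos: [0.6003, 0.185, 0.0961]
tcp_rot: [2.421, 1.959, 0.013]
ft_force: [0.6, 0.2, -0.5]
opening: -0.0001
```

```bash
python3 -c "
from h import *
rel([.5941,.1757,.058],78)
cv2.imwrite('pics/w9.png',eyes.camera('wrist'))
cv2.imwrite('pics/s9.png',cv2.resize(eyes.camera('scene')[100:260,220:420],None,fx=3.5,fy=3.5,interpolation=2))
"
```

```text
t 9.2 tcp [0.6003 0.185  0.0961] yaw 77.95 open -0.0001 F [ 0.6  0.2 -0.5] move [-0.01   -0.0052  0.0381] twist -0.05
```

View pics/w9.png

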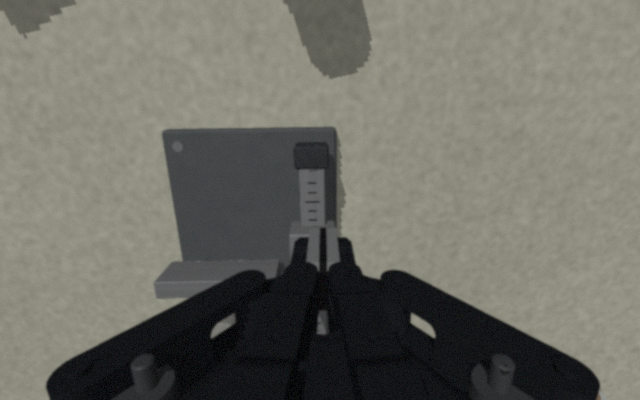

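View pics/s9.png

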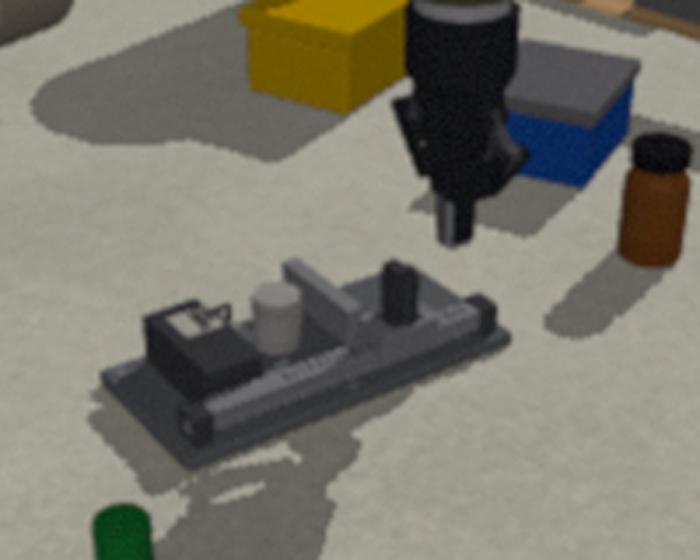

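>>> {"op": "play_rows", "data": {"plan": [[[1,-0.003,-0.004,0.02,0],[1,0,0,0.014,0],[1,0,0,0.004,0],[1,0,0,0,0]]]}}

```text
time_s: 9.8
ee_pos: [0.6005, 0.1828, 0.0642]
tcp_rot: [2.416, 1.955, 0.03]
ft_force: [-0.2, 0.3, 0.1]
opening: 0.0
```

```bash
cat >> h.py <<'E'
_a=np.radians(-12);Rm=np.array([[np.cos(_a),-np.sin(_a)],[np.sin(_a),np.cos(_a)]]);t0=np.array([.5325,.107])
def loc(p): return (Rm.T@(np.array(p)[:2]-t0)*1000).round(1)
E
python3 -c "
from h import *
rel([.5941,.1757,.058],78)
print(loc(telemetry.read_state()['ee_pos']))
"
```

```text
t 9.8 tcp [0.6005 0.1828 0.0642] yaw 77.95 open 0.0 F [-0.2  0.3  0.1] move [-0.0082 -0.0051  0.0061] twist -0.05
[50.8 88.2]
```

>>> {"op": "play_rows", "data": {"plan": [[[1,-0.012,-0.003,0.003,0],[1,-0.01,0,0,0],[1,-0.008,0,0,0],[1,-0.008,0,0,0]]]}}

```text
time_s: 10.3
ee_pos: [0.5901, 0.1464, 0.062]
tcp_rot: [2.418, 1.956, 0.041]
ft_force: [3.9, 7.7, -5.2]
opening: 0.0
```

```bash
python3 -c "
from h import *
rel([.5941,.1757,.058],78)
print(loc(telemetry.read_state()['ee_pos']))
cv2.imwrite('pics/w10.png',eyes.camera('wrist'))
cv2.imwrite('pics/s10.png',cv2.resize(eyes.camera('scene')[130:260,220:400],None,fx=4,fy=4,interpolation=2))
"
```

```text
t 10.3 tcp [0.5901 0.1464 0.062 ] yaw 77.94 open 0.0 F [ 3.9  7.7 -5.2] move [ 0.0295 -0.0024  0.0039] twist -0.06
[48.1 50.5]
```

View pics/s10.png

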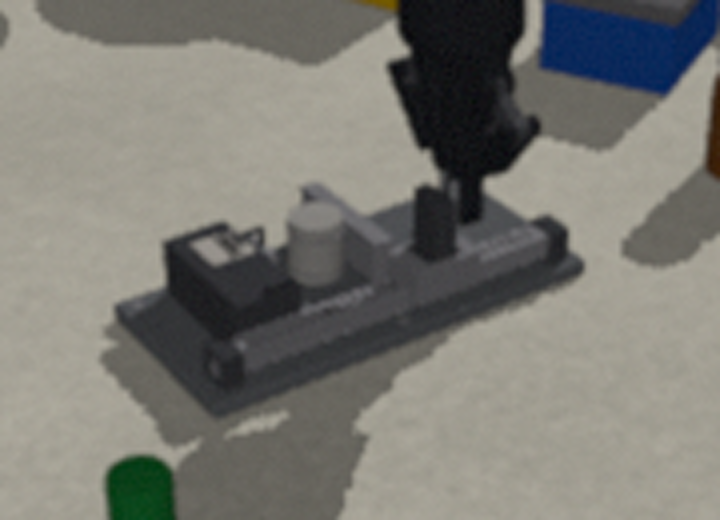

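>>> {"op": "play_rows", "data": {"plan": [[[1,-0.006,0,0,0],[1,-0.006,0,0,0],[1,-0.004,0,0,0],[1,0,0,0,0]]]}}

```text
time_s: 10.9
ee_pos: [0.5871, 0.1316, 0.0623]
tcp_rot: [2.421, 1.956, 0.051]
ft_force: [1.6, 2.3, -1.2]
opening: -0.0
```

```bash
python3 -c "
from h import *
rel([.5941,.1757,.058],78)
print(loc(telemetry.read_state()['ee_pos']))
cv2.imwrite('pics/w11.png',eyes.camera('wrist'))
cv2.imwrite('pics/s11.png',cv2.resize(eyes.camera('scene')[150:240,240:370],None,fx=6,fy=6,interpolation=2))
im=eyes.camera('top');cv2.imwrite('pics/t11.png',cv2.resize(im[180:290,230:400],None,fx=4,fy=4,interpolation=2))
"
```

```text
t 10.9 tcp [0.5871 0.1316 0.0623] yaw 77.87 open -0.0 F [ 1.6  2.3 -1.2] move [ 0.0445 -0.0026  0.0045] twist -0.13
[48.3 35.5]
```

View pics/s11.png

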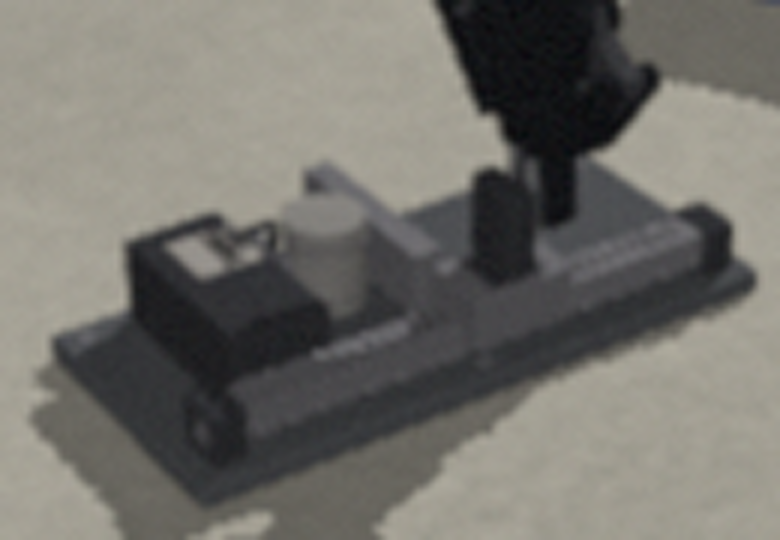

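View pics/t11.png

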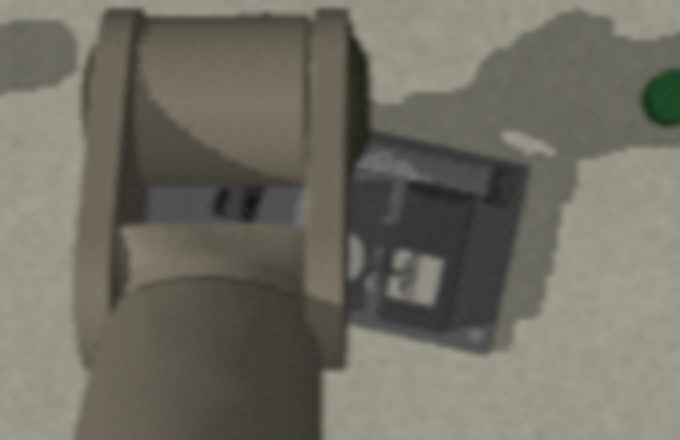

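View pics/w11.png

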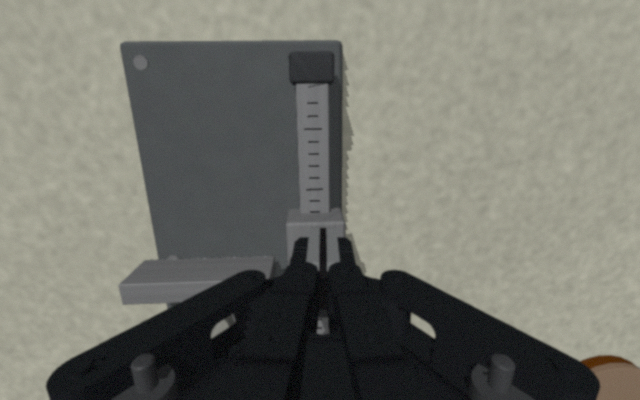

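```bash
python3 -c "
from h import *
c=eyes.get_calibration('wrist')
for p in [(123,304),(272,300),(122,285)]:
    print(loc(pix2plane(c,*p,.047)))
im=cv2.imread('pics/w11.png');cv2.imwrite('pics/w11c.png',cv2.convertScaleAbs(cv2.resize(im[230:340,100:350],None,fx=3,fy=3,interpolation=2),alpha=1.8))
"
```

```text
[-70.1  -9.1]
[18.2 -9.3]
[-68.3   3.8]
```

View pics/w11c.png

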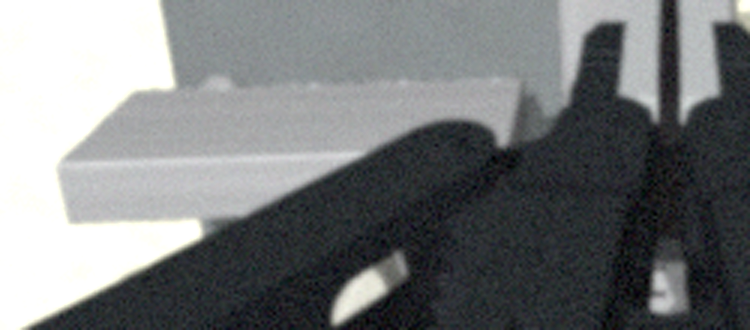

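>>> {"op": "play_rows", "data": {"plan": [[[1,-0.004,0,0,0],[1,-0.004,0,0,0],[1,0,0,0,0]]]}}

```text
time_s: 11.42
ee_pos: [0.5859, 0.1254, 0.0624]
tcp_rot: [2.422, 1.957, 0.057]
ft_force: [0.8, 0.9, -1.2]
opening: 0.0002
```

```bash
python3 -c "
from h import *
rel([.5941,.1757,.058],78)
print(loc(telemetry.read_state()['ee_pos']))
cv2.imwrite('pics/w12.png',eyes.camera('wrist'))
im=eyes.camera('top');cv2.imwrite('pics/t12.png',cv2.resize(im[215:275,300:370],None,fx=9,fy=9,interpolation=2))
c=eyes.get_calibration('wrist')
for q in (30,34,38): print(q,proj(c,list(Rm@[-.07,(q-50)/1000]+t0)+[.047]))
im=cv2.imread('pics/w12.png');cv2.imwrite('pics/w12c.png',cv2.convertScaleAbs(cv2.resize(im[230:380,60:310],None,fx=3,fy=3,interpolation=2),alpha=1.8))
"
```

```text
t 11.43 tcp [0.5859 0.1254 0.0624] yaw 77.89 open 0.0002 F [ 0.8  0.9 -1.2] move [ 0.0509 -0.0027  0.0049] twist -0.11
[48.4 29.1]
30 [124.16469437 310.69871063]
34 [122.95707317 304.96277725]
38 [121.73484511 299.15746453]
```

View pics/t12.png

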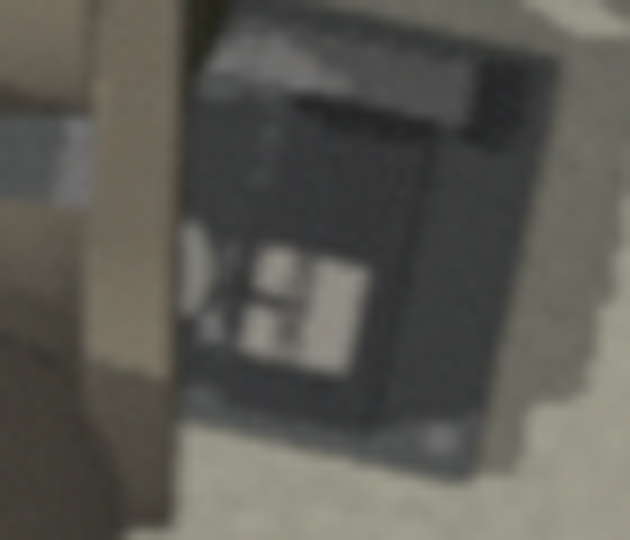

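View pics/w12c.png

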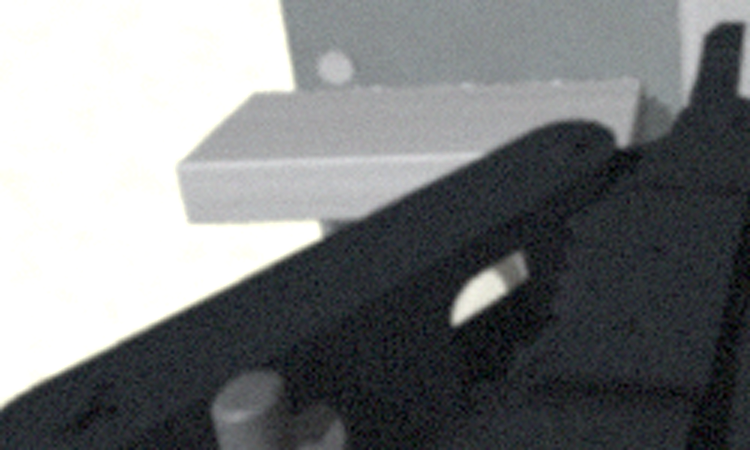

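>>> {"op": "play_rows", "data": {"plan": [[[1,-0.0045,0,0,0],[1,0,0,0,0]]]}}

```text
time_s: 11.78
ee_pos: [0.5852, 0.122, 0.0626]
tcp_rot: [2.422, 1.958, 0.06]
ft_force: [-0.1, -0.5, 0.2]
opening: -0.0003
```

```bash
python3 -c "
from h import *
rel([.5941,.1757,.058],78)
print(loc(telemetry.read_state()['ee_pos']))
"
```

```text
t 11.78 tcp [0.5852 0.122  0.0626] yaw 77.9 open -0.0003 F [-0.1 -0.5  0.2] move [ 0.0543 -0.0028  0.0052] twist -0.1
[48.4 25.6]
```

>>> {"op": "play_rows", "data": {"plan": [[[1,0.015,0,0,0],[1,0.005,0,-0.03,0],[1,0,0,-0.06,0],[1,0,-0.02,-0.06,0],[1,-0.05,-0.03,0,0],[1,-0.06,-0.02,0,0],[1,-0.03,0,0,0],[1,0,0,0,0]]]}}

```text
time_s: 12.78
ee_pos: [0.4835, 0.0194, 0.2146]
tcp_rot: [2.415, 1.956, 0.059]
ft_force: [0.1, 0.7, -0.5]
opening: 0.0001
```

```bash
python3 -c "
from h import *
rel([.56,.03,.2],78)
im=eyes.camera('wrist');cv2.imwrite('pics/w13.png',im)
c=eyes.get_calibration('wrist')
u,v=proj(c,list(Rm@[-.025,-.06]+t0)+[.052]);print(u,v)
u,v=int(u),int(v)
cv2.imwrite('pics/w13c.png',cv2.convertScaleAbs(cv2.resize(im[max(0,v-70):v+70,max(0,u-70):u+70],None,fx=4,fy=4,interpolation=2),alpha=1.5))
im=eyes.camera('top');cv2.imwrite('pics/t13.png',cv2.resize(im[190:280,240:370],None,fx=6,fy=6,interpolation=2))
"
```

```text
t 12.78 tcp [0.4835 0.0194 0.2146] yaw 78.01 open 0.0001 F [ 0.1  0.7 -0.5] move [0.0261 0.0718 0.0184] twist 0.01
319.04055408009674 140.1463321360791
```

View pics/w13c.png

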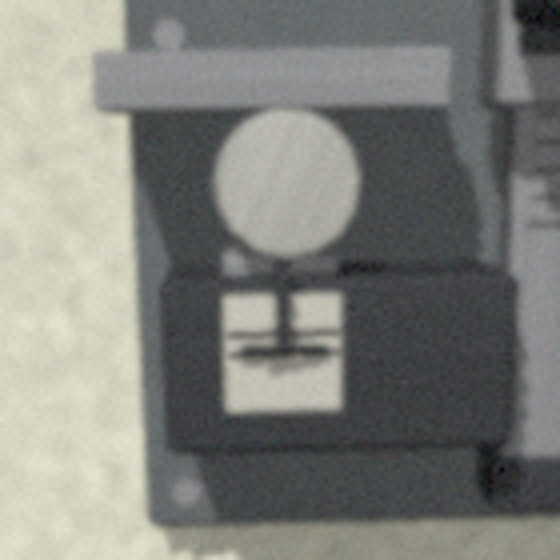

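View pics/t13.png

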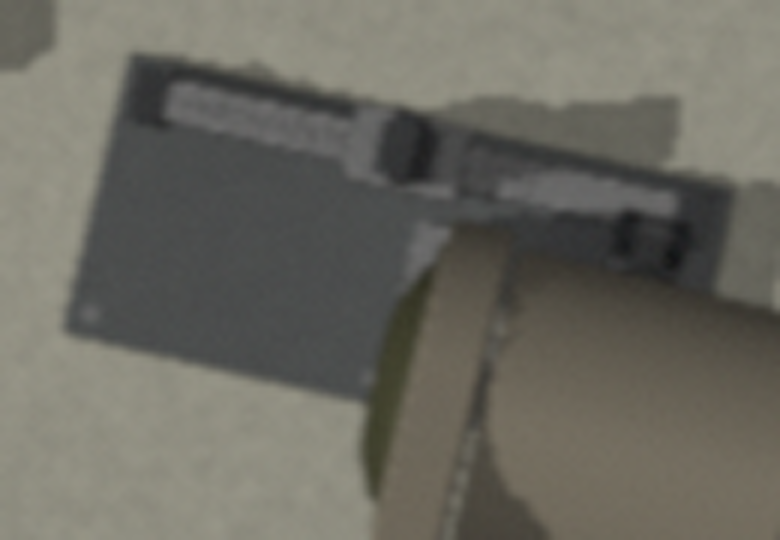

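```bash
python3 -c "
from h import *
A=[('w5',(225,275,140,200)),('w8',(295,355,210,275)),('w13',(295,355,130,185))]
o=[]
for n,(a,b,c,d) in A:
    im=cv2.imread(f'pics/{n}.png')[c:d,a:b];o.append(cv2.resize(im,(260,int(260*(d-c)/(b-a))),interpolation=2))
h=max(i.shape[0] for i in o);o=[cv2.copyMakeBorder(i,0,h-i.shape[0],0,5,0) for i in o]
cv2.imwrite('pics/cmp.png',cv2.convertScaleAbs(np.hstack(o),alpha=1.4))
"
```

```text
(no output)
```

View pics/cmp.png

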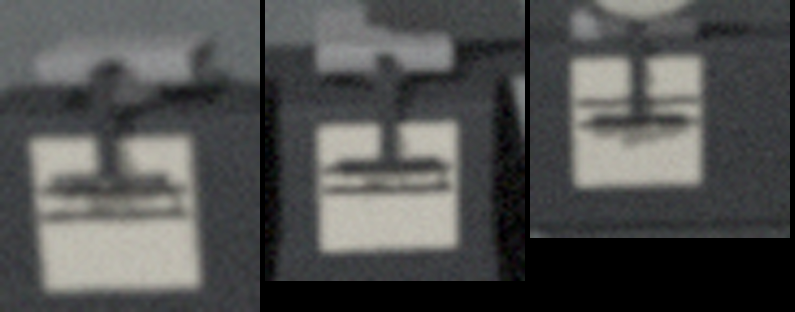

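```bash
python3 -c "
from h import *
c=eyes.get_calibration('wrist')
f=lambda x,y:(249+(x+.5)/4-.5,70+(y+.5)/4-.5)
for n,p,z in [('cap top c',(287,183),.054),('cap L',(214,183),.054),('cap R',(360,183),.054),('cap up',(287,109),.054),('cap dn',(287,257),.054),('blade front L',(98,108),.047),('blade front R',(447,106),.047),('head BL -56,-107',(172,449),.052),('head BR 36',(513,447),.052),('head front',(400,285),.052),('line1',(285,334),.052),('bar',(285,352),.052),('plate top',(285,291),.052),('plate bot',(285,412),.052)]:
    print(n,loc(pix2plane(c,*f(*p),z)))
print(loc(np.array(c['world_from_camera'])[:2,3]))
im=cv2.imread('pics/w13.png');g=im[135:180,305:335].mean(2)
print(np.round(im[138:178,304:317].mean((1,2)),0)); print(np.round(im[138:178,323:334].mean((1,2)),0))
im=cv2.imread('pics/w8.png');print(np.round(im[234:272,309:320].mean((1,2)),0))
"
```

```text
cap top c [-23.8 -34.9]
cap L [-41.7 -34.9]
cap R [ -5.7 -34.9]
cap up [-23.8 -17.5]
cap dn [-23.7 -52.8]
blade front L [-69.9 -17.3]
blade front R [ 16.4 -16.5]
head BL -56,-107 [ -53.7 -102.5]
head BR 36 [  36.3 -102.9]
head front [  5.1 -60.1]
line1 [-24.2 -72.5]
bar [-24.2 -77.1]
plate top [-24.2 -61.5]
plate bot [-24.2 -92.9]
[-36.8 -24.8]
[ 65.  53.  48.  49.  60.  85. 110. 121. 122. 122. 122. 122. 121. 118.
 105.  83.  87. 102.  93.  74.  63.  76.  93. 105. 113. 117. 118. 119.
 119. 119. 119. 119. 118. 113.  98.  70.  48.  42.  41.  43.]
[ 49.  45.  48.  49.  67.  96. 117. 123. 124. 124. 122. 123. 122. 113.
  92.  80.  98. 105.  84.  58.  62.  84.  96. 107. 117. 123. 125. 125.
 125. 125. 124. 126. 123. 114.  89.  61.  45.  43.  43.  41.]
[ 48.  51.  51.  56.  79. 110. 127. 130. 131. 130. 130. 125. 110.  81.
  58.  60.  87. 109. 105.  79.  82. 114. 127. 130. 130. 130. 131. 131.
 131. 131. 130. 130. 127. 109.  76.  50.  44.  44.]
```

The pointer bar at (317,157) sits close to where the second line should be, and the geometry disagrees (5 mm against about 7 mm). I take a closer look from directly above.

```bash
python3 -c "
from h import *
rel([.478,-.03,.09],78)
"
```

```text
t 12.88 tcp [0.4839 0.0209 0.2144] yaw 78.14 open -0.0002 F [0.1 1.1 0.2] move [-0.0521 -0.0015  0.124 ] twist 0.14
```

>>> {"op": "play_rows", "data": {"plan": [[[1,-0.05,0,0,0],[1,-0.005,0,0.04,0],[1,0,0,0.04,0],[1,0,0,0.04,0],[1,0,0,0,0],[1,0,0,0,0]]]}}

```text
time_s: 13.62
ee_pos: [0.4834, -0.0289, 0.0926]
tcp_rot: [2.401, 1.967, 0.063]
ft_force: [-0.6, -0.2, 0.8]
opening: 0.0003
```

```bash
python3 -c "
from h import *
rel([.478,-.03,.09],78)
im=eyes.camera('wrist');cv2.imwrite('pics/w14.png',im)
c=eyes.get_calibration('wrist');print(loc(np.array(c['world_from_camera'])[:2,3]),c['world_from_camera'][2][3])
u,v=map(int,proj(c,list(Rm@[-.025,-.075]+t0)+[.052]));print(u,v)
v=max(v,45);cv2.imwrite('pics/w14c.png',cv2.convertScaleAbs(cv2.resize(im[v-45:v+45,u-55:u+55],None,fx=6,fy=6,interpolation=2),alpha=1.4))
"
```

```text
t 13.62 tcp [ 0.4834 -0.0289  0.0926] yaw 78.67 open 0.0003 F [-0.6 -0.2  0.8] move [-0.0021 -0.0052  0.0023] twist 0.67
[-28.4 -73.7] 0.23621330948467656
311 106
```

View pics/w14c.png

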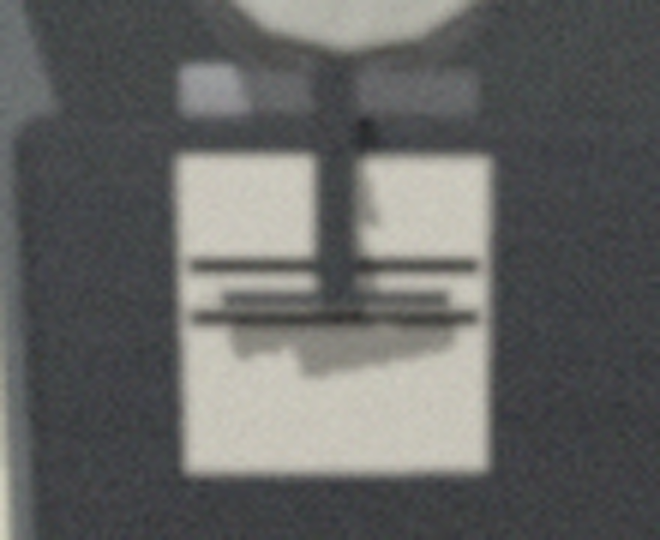

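View pics/w14.png

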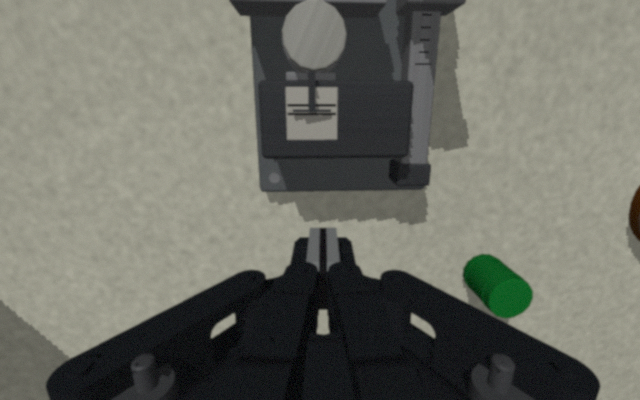

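The two lines are at rows 265 and 317 of the crop and the pointer bar is at 298, which puts the anvil about 6.2 mm in. That is between the lines, seen from straight above without parallax. I do a last scene check, then hand in.

```bash
python3 -c "
from h import *
cv2.imwrite('pics/s15.png',eyes.camera('scene'))
im=eyes.camera('wrist');cv2.imwrite('pics/w15c.png',cv2.resize(im[61:151,256:366],None,fx=4,fy=4,interpolation=2))
rel([.478,-.03,.09],78)
"
```

```text
t 13.78 tcp [ 0.4831 -0.0293  0.0928] yaw 78.63 open 0.0 F [0.8 0.7 0.5] move [-0.0017 -0.005   0.0025] twist 0.63
```

View pics/s15.png

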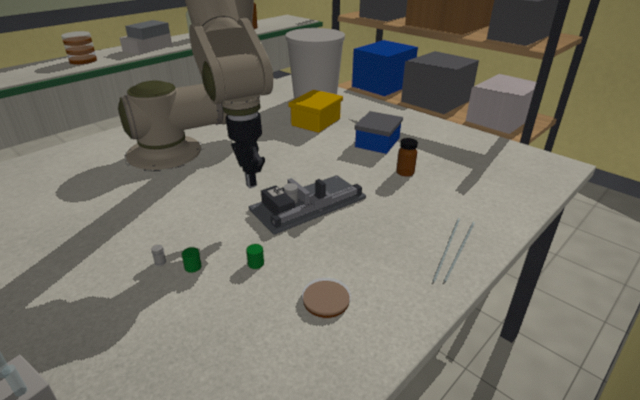

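View pics/w15c.png

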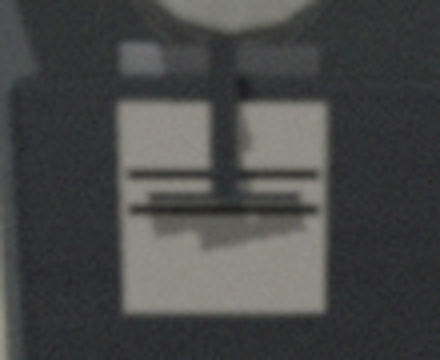

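The pointer has not moved. The narrow cap (158,255), green caps, dish (326,298) and jar (406,157) are at the same pixels as at the start, and the arm is clear of everything.

```bash
python3 -c "
from cell import job
print(job.sign_off())"
```

```text
the job is handed in; nothing more can be done
None
```

The wide aluminium cap is standing upright in the caliper with the jaw closed on it, and the pointer rests between the two lines. I picked the cap up, set it down in line with the anvil, and pushed the jaw tab with shut fingers. I handed the job in at about 13.8 s with the arm clear of everything.

- **Gauge reading:** the last two close views from straight above show the anvil about 6.2 mm in, clear of the 8 mm line and the 11 mm stop.
- **Disagreement:** an earlier slanted view suggested about 7 mm, with the bar appearing to cover the second line. The positions of the cap and blade suggested about 5 mm. I trust the straight-above view, because the raised pointer does not appear shifted from there.
- **Other objects:** the narrow cap, the dish, the jar and the green look-alikes appear unmoved in the last scene picture.
- **Contact force:** setting the cap down gave a reading of about 20 N at the wrist. That was the highest I saw, but I only read the force at the end of each move.

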